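# Put away a stacked medicine delivery

## Task

A small delivery of medicine packs stands stacked on the dispensary counter. Take the stack apart from the top down, one pack at a time, and put each pack straight into the shallow white tray of its own shape and size: first the jar and the small carton, in either order, then the medium carton, then the large one. Set every pack down gently, right way up and flat on the tray floor, each carton lengthwise and squared up with its tray, and leave the pump bottle and the calculator alone.

Things in the scene. Friction and masses are not known exactly. Their poses are not given: they have to be found in the camera images.
- large_carton: the large carton, a closed box 144 x 60 x 36 mm (length along its x, width along its y, height), plain brown cardboard, the bottom of the stack, standing on the counter; origin at the centre of its underside, z up, about 0.22 kg
- medium_carton: the medium carton, a closed box 104 x 46 x 34 mm (length along its x, width along its y, height), white paper board, lying lengthwise along the top of the large carton, within 0.12 rad, its centre within about 12 mm of the large carton's; origin at the centre of its underside, z up, about 0.12 kg
- small_carton: the small carton, a closed box 44 x 28 x 40 mm (length along its x, width along its y, height), white paper board, standing on one end half of the medium carton, either end, turned at most 0.1 rad to it; origin at the centre of its underside, z up, about 0.04 kg
- jar: the round ointment jar, white plastic with a screw lid and a grey disc on top, 36 mm high, lid 40 mm in diameter (top 15 mm), body 37 mm below; it stands on the other end half of the medium carton, about 12 mm from the small carton, about 0.06 kg; origin at the centre of its underside, z up
- large_tray: the large oblong tray, fixed to the counter, white plastic, open at the top, inside 164 (along its x) x 80 mm; walls 4 mm thick, floor top 3 mm and rim 10 mm above the counter, which is at z = 0. Origin at the centre of its underside, z up. Holds the large carton
- medium_tray: the medium oblong tray, fixed to the counter, white plastic, open at the top, inside 124 (along its x) x 66 mm; walls 4 mm thick, floor top 3 mm and rim 10 mm above the counter, which is at z = 0. Origin at the centre of its underside, z up. Holds the medium carton
- small_tray: the small oblong tray, fixed to the counter, white plastic, open at the top, inside 60 (along its x) x 44 mm; walls 4 mm thick, floor top 3 mm and rim 10 mm above the counter, which is at z = 0. Origin at the centre of its underside, z up. Holds the small carton
- round_tray: the round tray, fixed to the counter, white plastic, open at the top, inside 60 mm in diameter, outside 68 mm; walls 4 mm thick, floor top 3 mm and rim 10 mm above the counter, which is at z = 0. Origin at the centre of its underside, z up. Holds the jar
- pump_bottle: bystander: clear hand-rub bottle with a pump, loose, 68 mm in diameter, 167 mm high, at the right end of the work; origin at the centre of its underside
- calculator: bystander: grey desk calculator, loose, 145 (along its x) x 95 x 16 mm, beyond the trays a little to the left; origin at the centre of its underside
Things that resemble listed ones, but are neither listed nor needed, are in the scene too. Leave any purple look-alike of the medium_carton alone.

How it is judged:
By the outcome, as a careful person would: the job done as asked, in the order asked, and still so for the second after the job is handed in, with the robot touching nothing.
It also fails if it takes over 112 s, if anything falls off the work surface, if the arm or the gripper's body presses on something with over 40 N, if the wrist force passes 120 N, or if a joint passes its speed limit or range.

## Robot

A 6-joint arm with a two-finger parallel gripper is mounted at the origin on the work surface. World frame = base frame: x ahead of the robot, y to its left, z up, the work surface at z = 0. Lengths are in m, angles in rad, forces in N, time in s.
With the tool pointing down it reaches from about 0.35 to 0.925 m from the base axis. Payload 6.4 kg.
Tool frame: the origin (TCP) lies at the very end of the fingers, on their centre line; the grasp point (between the pads) lies 19 mm behind it; z points along the fingers, y is the line along which they close (so a half turn about z gives the same grasp; the last joint's range is limited). The gripper opens to 94 mm and grips with 3 to 60 N. Pads are 16 mm wide; open, the fingers measure 119 mm over their backs; the gripper's body (75 mm by 177 mm) begins 78 mm behind the grasp point.
Start: joints at [1.149, 0.245, 1.558, -0, 1.339, -0.174], TCP at [0.159, 0.63, 0.205] pointing down, gripper open.
Joint ranges: [-3.13, 3.13], [-1.02, 2.26], [0.13, 2.54], [-0.95, 4.09], [0.21, 2.88], [-2.74, 2.74]. Speed limits (rad/s): [2.57, 2.57, 3.14, 3.14, 3.14, 3.14].

## Interface

Orientations are given as a unit quaternion [w, x, y, z].
In Python, from rig import r gives the robot as it stands.
- The arm moves only by the tool drive_tool, never from a script. Its argument "commands" is a list of rows, each a list of 5 numbers: the shift along the tool's x, y, z scaled (see below), then the turn about the tool's z scaled (see below), then the closure, from -1 (fully open) to 1 (shut). In form: [[tx, ty, tz, spin, grip], ...]. A call has 1 to 8 rows; each row shifts and turns the commanded pose from where the row before left it, along the tool's axes as they then stand; what a row does not reach is not made up. The controller multiplies each number of a shift by 40 mm and each number of a turn by 180 degrees. A row lasts 1/10 s, in which the tool goes at most 50 mm and 8.59 degrees, less where a joint would pass 70% of its speed; a pose out of reach is approached as far as the arm can. A call with a number of a shift or a turn outside -1 to 1 is refused whole. A call with a gripper value outside its range is refused whole. The fingers move at their own pace and stop on an object; the grip force is fixed at half the most. Time passes only in rows, so rows that do not move let the fingers close. It gives the time, the measured TCP pose, the force, the opening and the grip force at its end, in the units of the state.
- r.get_state(): the state, without advancing time (a new reading comes with each control period).
- r.grab_frame(name): name is "scene" or "side" or "wrist"; returns a dict with "color" (420x560x3 uint8, red, green, blue), "fx", "fy", "cx", "cy" (pixels), "T" (4x4, takes a point from camera to world coordinates); the wrist camera has in their place "mount" (4x4, takes a point from camera to tool coordinates, whose origin is the TCP and whose axes are the flange's). Camera axes: x right, y down, z forward; pixel columns grow to the right and rows downward; lengths in m; the calibration is good to about 2 mm. A picture is of the moment at which its call begins: read the wrist's pose just before it. There is no depth.
- r.finish_job(): hands the job in; it is judged then, once.
The state is a dict: "clock": time; "q": joint angles; "joint_velocities": joint speeds; "effort": joint torques, N m; "ee_pos": TCP position; "orientation": TCP orientation; "ft_force": force on the tool from outside, world axes, zero at the start; "wrist_torque": the same for the moment, N m; "grip_width": finger opening in m; "grip_force": force on a finger pad.
Only numpy, scipy, OpenCV 4.12 (cv2) and the standard library are available. Lean on these libraries where they do the work, as an engineer would, in place of code of your own. Each camera call takes 0.05 s, during which the arm holds its last target. There are 200 camera calls.

## Working session

There is one attempt and no reset: what is moved stays moved. The work goes in short steps, Python scripts to look and compute and a tool call to move; the robot and the scene stay as the last step left them, time stands still between calls to the robot, and variables do not carry over. Pictures are saved under pics/ and viewed, at most 17 in all, crops included, and the job is handed in when it is done.

Besides the shell and the picture viewer there is one more tool, called after "Emit:" as a command line: name --pt "numbers of a row" for each row, then --argument value for the rest. drive_tool: Moves the arm, as the interface text tells. Shifts and turns lie within -1 to 1; 1 stands for 40 mm of shift or 180 degrees of turn. Its arguments: {"type":"object","properties":{"commands":{"type":"array"}},"required":["commands"]}

```bash
mkdir -p pics; ls; python3 - <<'E'
from rig import r
import cv2,pickle
s=r.get_state();print(s)
d={}
for n in("scene","side","wrist"):
    f=r.grab_frame(n);d[n]=f;cv2.imwrite(f"pics/{n}0.png",f["color"][:,:,::-1]);print(n,{k:v for k,v in f.items() if k!="color"})
pickle.dump((s,d),open("d0.pkl","wb"))
E
```

```text
pics
{'clock': 0.0, 'q': array([ 1.14890533e+00,  2.45786888e-01,  1.55894239e+00,  2.09539358e-05,
        1.33869335e+00, -1.74086101e-01]), 'joint_velocities': array([ 0.00077823, -0.00095754,  0.00092773, -0.00036242, -0.00051207,
       -0.00027888]), 'effort': array([-7.92377705e-04, -4.15828621e+01, -3.14607954e+01,  6.84219785e-02,
        3.30369396e-02, -1.07900728e-04]), 'ee_pos': array([0.15917334, 0.62962322, 0.20440125]), 'orientation': array([-2.78382152e-04,  1.23588021e-01,  9.92333192e-01, -8.71667211e-04]), 'ft_force': array([0.62372069, 0.14784551, 0.04902098]), 'wrist_torque': array([-0.0103015 ,  0.05667686, -0.00040961]), 'grip_force': 0.0, 'grip_width': 0.09377659085667711}
scene {'fx': 491.59039785140067, 'fy': 491.59039785140067, 'cx': 280.66626608891465, 'cy': 207.84988260052486, 'T': array([[-0.59788989,  0.47140861, -0.64830672,  1.47643482],
       [ 0.80143494,  0.33626372, -0.49459958,  0.59054284],
       [-0.01515647, -0.81529175, -0.57885201,  0.82854767],
       [ 0.        ,  0.        ,  0.        ,  1.        ]])}
side {'fx': 426.05118489980003, 'fy': 426.05118489980003, 'cx': 275.3270306242837, 'cy': 208.82711973230548, 'T': array([[ 0.99674734, -0.04803612,  0.06470912,  0.52882405],
       [-0.07894301, -0.7434739 ,  0.66408927, -0.81674065],
       [ 0.01620927, -0.66703755, -0.74484775,  0.90836488],
       [ 0.        ,  0.        ,  0.        ,  1.        ]])}
wrist {'fx': 325.8694163503519, 'fy': 325.8694163503519, 'cx': 277.81575871509324, 'cy': 206.89063388892, 'mount': array([[ 4.43098093e-04, -9.62695271e-01, -2.70587545e-01,
         7.95065555e-02],
       [ 9.99999786e-01,  5.56906096e-04, -3.43817993e-04,
         1.55194925e-03],
       [ 4.81683809e-04, -2.70587335e-01,  9.62695311e-01,
        -1.79392238e-01],
       [ 0.00000000e+00,  0.00000000e+00,  0.00000000e+00,
         1.00000000e+00]])}
```

View pics/scene0.png

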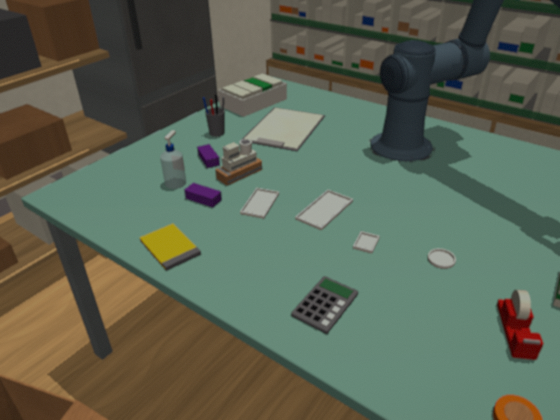

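View pics/side0.png

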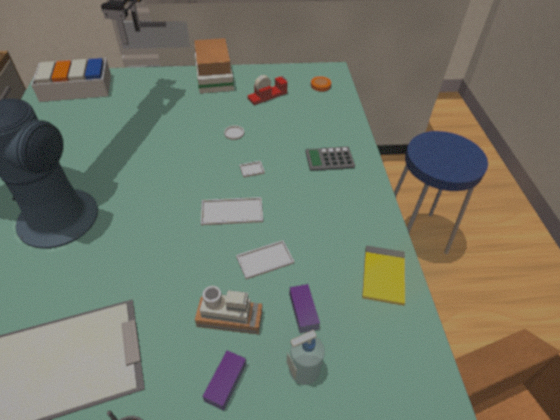

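The scene view shows the stack at about (238,165), the trays at (260,203), (325,209), (366,241) and (441,258), and purple look-alikes at (203,195) and (208,156). In the side view the stack is at (229,310), and the trays are at (232,210), (265,259), (251,169) and (234,132).

```bash
cat > h.py <<'E'
import numpy as np,cv2,pickle
from scipy.spatial.transform import Rotation as R
def K(f): return np.array([[f["fx"],0,f["cx"]],[0,f["fy"],f["cy"]],[0,0,1]])
def TW(s,f):
    if "T" in f: return f["T"]
    w,x,y,z=s["orientation"];T=np.eye(4);T[:3,:3]=R.from_quat([x,y,z,w]).as_matrix();T[:3,3]=s["ee_pos"]
    return T@f["mount"]
def plane(p,z,s,f):
    T=TW(s,f);p=np.asarray(p,float).reshape(-1,2)
    d=np.c_[p,np.ones(len(p))]@np.linalg.inv(K(f)).T@T[:3,:3].T
    o=T[:3,3];return (o+d*((z-o[2])/d[:,2])[:,None])[:,:2]
def proj(P,s,f):
    T=np.linalg.inv(TW(s,f));q=np.asarray(P,float).reshape(-1,3)@T[:3,:3].T+T[:3,3];q=q@K(f).T;return q[:,:2]/q[:,2:]
E
python3 - <<'E'
from h import *
s,d=pickle.load(open("d0.pkl","rb"))
for n,seeds in(("side",dict(L=(232,210),M=(265,259),S=(251,169),R=(234,132))),("scene",dict(M=(260,203),L=(325,209),S=(366,241),R=(441,258)))):
    f=d[n];hsv=cv2.cvtColor(f["color"],cv2.COLOR_RGB2HSV)
    m=((hsv[:,:,1]<55)&(hsv[:,:,2]>90)).astype(np.uint8)
    m=cv2.morphologyEx(m,cv2.MORPH_CLOSE,np.ones((3,3)))
    cs,_=cv2.findContours(m,cv2.RETR_EXTERNAL,cv2.CHAIN_APPROX_NONE)
    for k,p in seeds.items():
        for c in cs:
            if cv2.pointPolygonTest(c,p,False)>=0 and cv2.contourArea(c)<5000:
                w=plane(c[:,0],.010,s,f);rc=cv2.minAreaRect((w*1000).astype(np.float32));print(n,k,np.round(rc[0],1),np.round(rc[1],1),round(rc[2],1))
f=d["side"];a=cv2.resize(f["color"][270:350,180:280],None,fx=5,fy=5,interpolation=cv2.INTER_CUBIC)
g=d["scene"];b=cv2.resize(g["color"][130:190,200:280],None,fx=5,fy=5,interpolation=cv2.INTER_CUBIC)
o=np.zeros((400,800,3),np.uint8)
f5=cv2.resize(f["color"][272:347,182:275],(400,322),interpolation=cv2.INTER_CUBIC);g5=cv2.resize(g["color"][130:190,200:280],(400,300),interpolation=cv2.INTER_CUBIC)
o[:322,:400]=f5;o[:300,400:]=g5
cv2.imwrite("pics/stack0.png",o[:,:,::-1])
print(plane((229,320),.036,s,f))
E
```

```text
scene M [ 571.2 -177.3] [152.9  83.4] 18.3
scene L [487.2  -6.5] [100.3 190.3] 90.0
scene S [551.4 162.7] [86.7 58. ] 12.4
scene R [498.2 346.4] [84.9 70.2] 20.6
[[ 0.47556538 -0.36318046]]
```

View pics/stack0.png

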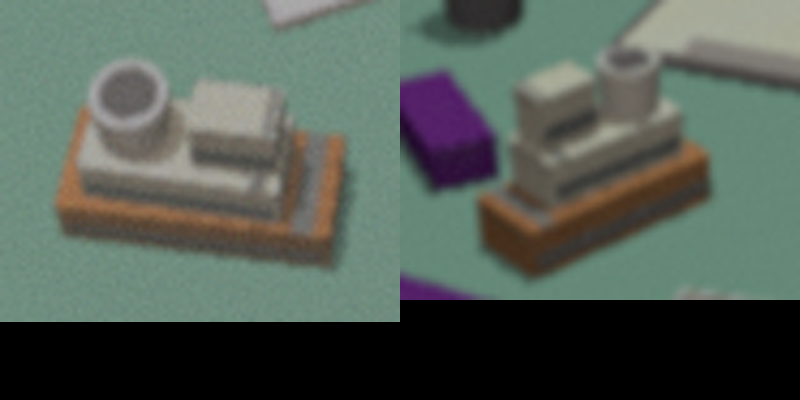

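View pics/wrist0.png

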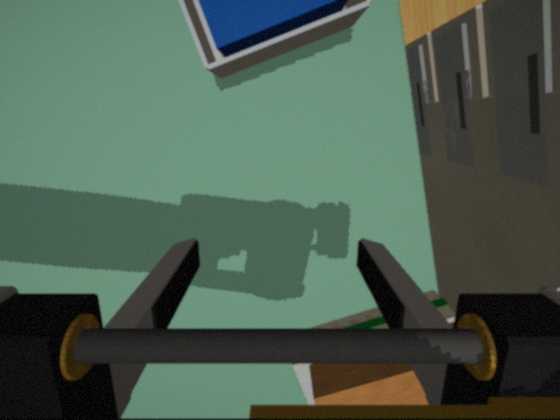

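The stack crop shows the jar at the left (-x) end and the small carton at the right end in the side view. The wrist view shows only the counter and bins, with the fingers below row 240. Next I move over the trays for close looks.

Emit:
drive_tool --pt "-0.9 -0.47 -0.2 0 -1" --pt "-0.9 -0.47 -0.2 0 -1" --pt "-0.9 -0.47 -0.2 0 -1" --pt "-0.9 -0.47 -0.2 0 -1" --pt "-0.9 -0.47 -0.2 -0.04 -1" --pt "-0.9 -0.47 -0.2 -0.04 -1" --pt "-0.9 -0.47 -0.2 0 -1"

```text
clock: 0.85
ee_pos: [0.3812, 0.4518, 0.2616]
orientation: [-0.0, -0.003, 1.0, -0.0]
ft_force: [-0.8, 0.0, -0.6]
grip_width: 0.0935
grip_force: 0.0
```

Emit:
drive_tool --pt "-0.9 -0.27 -0.2 0 -1" --pt "-0.9 -0.27 -0.2 0 -1" --pt "-0.9 -0.27 -0.2 0 -1" --pt "-0.9 -0.27 -0.2 0 -1" --pt "-0.9 -0.27 -0.2 0 -1" --pt "-0.6 -0.27 -0.2 0 -1" --pt "0 0 0 0 -1" --pt "0 0 0 0 -1"

```text
clock: 1.65
ee_pos: [0.5844, 0.389, 0.3088]
orientation: [-0.001, -0.001, 1.0, -0.0]
ft_force: [0.9, -0.2, -0.4]
grip_width: 0.094
grip_force: 0.0
```

```bash
cat > snap.py <<'E'
import sys
from h import *
from rig import r
t=sys.argv[1];c=sys.argv[2] if len(sys.argv)>2 else "wrist"
s=r.get_state();f=r.grab_frame(c);pickle.dump((s,f),open(t+".pkl","wb"));cv2.imwrite(f"pics/{t}.png",f["color"][:,:,::-1])
print(s["clock"],s["ee_pos"],s["orientation"],s["q"])
E
python3 snap.py w1
```

```text
1.65 [0.58441224 0.38895086 0.30879334] [-5.95848476e-04 -1.41829609e-03  9.99998816e-01 -4.32397232e-05] [ 4.25964993e-01  3.07083585e-01  1.29654028e+00  4.12274089e-04
  1.53909032e+00 -1.14768123e+00]
```

View pics/w1.png

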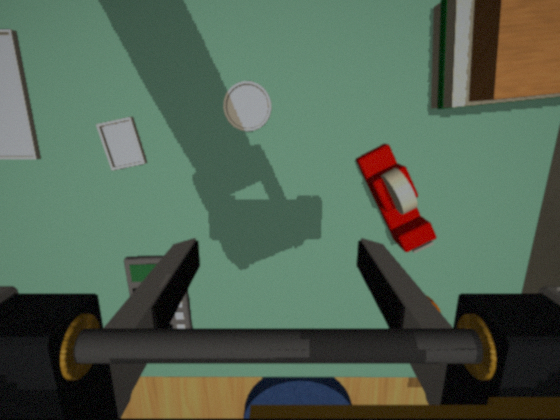

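The round tray is at (247,106), the small tray at (121,144), and the large tray is cut off at the left edge.

Emit:
drive_tool --pt "0 -1 0 0 -1" --pt "0 -1 0 0 -1" --pt "0 -1 0 0 -1" --pt "0 -1 0 0 -1" --pt "0 -1 0 0 -1" --pt "0 -1 0 0 -1"

```text
clock: 2.3
ee_pos: [0.5839, 0.1489, 0.3091]
orientation: [-0.0, -0.003, 1.0, 0.0]
ft_force: [0.8, -0.6, -0.6]
grip_width: 0.0941
grip_force: 0.0
```

Emit:
drive_tool --pt "0 -1 0 0 -1" --pt "0 -1 0 0 -1" --pt "0 -1 0 0 -1" --pt "0 -1 0 0 -1" --pt "0 -1 0 0 -1" --pt "0 -1 0 0 -1" --pt "0 0 0 0 -1" --pt "0 0 0 0 -1"

```text
clock: 3.1
ee_pos: [0.5857, -0.0902, 0.309]
orientation: [-0.0, -0.002, 1.0, 0.0]
ft_force: [0.4, -0.3, -0.4]
grip_width: 0.0942
grip_force: 0.0
```

```bash
python3 snap.py w2
```

```text
3.1 [ 0.5856918  -0.0901534   0.30902471] [-3.52380815e-04 -1.69897536e-03  9.99998412e-01  4.05992487e-04] [-3.44156196e-01  4.49833437e-02  1.59225046e+00  5.26116977e-04
  1.50529716e+00 -1.91838516e+00]
```

Emit:
drive_tool --pt "0.1 -1 0 0 -1" --pt "0.1 -1 0 0 -1" --pt "0.1 -1 0 0 -1" --pt "0.1 -1 0 0 -1" --pt "0.1 -1 0 0 -1" --pt "0.1 -0.7 0 0 -1" --pt "0 0 0 0 -1" --pt "0 0 0 0 -1"

```text
clock: 3.95
ee_pos: [0.5636, -0.3174, 0.3092]
orientation: [-0.0, -0.002, 1.0, 0.0]
ft_force: [-0.1, 1.2, -0.5]
grip_width: 0.0942
grip_force: 0.0
```

```bash
python3 snap.py w3; python3 - <<'E'
import cv2,numpy as np
a=cv2.imread("pics/w2.png")[:300];b=cv2.imread("pics/w3.png")[:300]
cv2.imwrite("pics/w23.png",np.vstack([a,b]))
E
```

```text
3.95 [ 0.56357702 -0.3173789   0.30924546] [-7.53735128e-05 -2.45680065e-03  9.99996875e-01  4.56502588e-04] [-6.88130746e-01  1.74383607e-01  1.45191726e+00  6.08699583e-04
  1.51598957e+00 -2.26387424e+00]
```

View pics/w23.png

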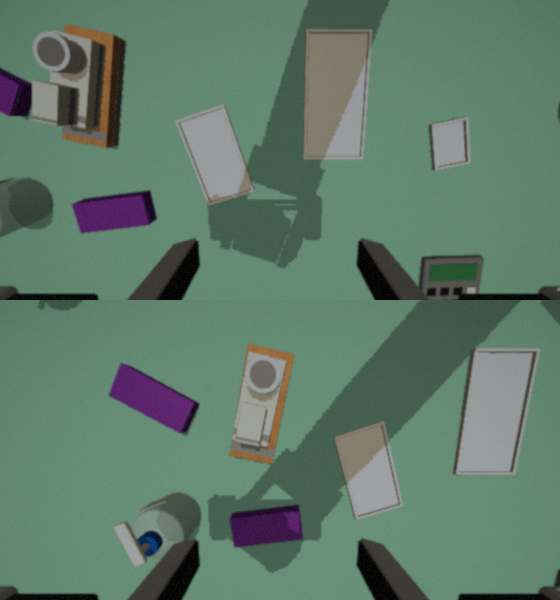

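In w2 the medium tray is at (215,153), the large at (338,94) and the small at (450,143). In w3 the stack is at (262,105), with the jar disc at (263,75) and the small carton's top at (251,121).

```bash
python3 - <<'E'
from h import *
def comp(f,p,thr=.82):
    c=f["color"].astype(float);m=((c[:,:,0]/(c[:,:,1]+1)>thr)).astype(np.uint8);m[245:]=0
    m=cv2.morphologyEx(m,cv2.MORPH_OPEN,np.ones((2,2)))
    cs,_=cv2.findContours(m,cv2.RETR_EXTERNAL,cv2.CHAIN_APPROX_NONE)
    return [c for c in cs if cv2.pointPolygonTest(c,p,False)>=0]
for n,sd in(("w1",dict(R=(247,106),S=(121,144))),("w2",dict(S=(450,143),L=(338,94),M=(215,153))),("w3",dict(M=(368,170),L=(498,110),stack=(262,105)))):
    s,f=pickle.load(open(n+".pkl","rb"))
    for k,p in sd.items():
        for c in comp(f,p):
            z=.036 if k=="stack" else .010
            w=plane(c[:,0],z,s,f);rc=cv2.minAreaRect((w*1000).astype(np.float32));print(n,k,np.round(rc[0],1),np.round(rc[1],1),round(rc[2],1), cv2.minEnclosingCircle((w*1000).astype(np.float32)) if k=="R" else "")
s,f=pickle.load(open("w3.pkl","rb"))
cr=f["color"][30:190,90:330]
cv2.imwrite("pics/stk3.png",cv2.resize(cr[:,110:],None,fx=5,fy=5,interpolation=cv2.INTER_CUBIC)[:650 if 0 else 600,:,::-1])
print(plane((160,228),.0,s,f), "bottle approx", plane((180,220),.0,s,f))
E
```

```text
w1 R [494.5 348.1] [67.2 67.7] 0.2 ((494.0884704589844, 347.8523254394531), 34.555816650390625)
w1 S [546.5 165.2] [69.3 56.4] 11.8 
w2 S [546.4 161.8] [70.1 56.4] 12.0 
w2 L [482.6  -7. ] [173.1  90.1] 0.1 
w2 M [ 566.4 -178. ] [133.7  76.5] 18.3 
w3 M [ 565.8 -179.1] [134.7  76.5] 18.1 
w3 L [483.3  -9. ] [172.6  93.9] 0.3 
w3 stack [ 474.5 -338.2] [ 61.9 146. ] 78.6 
[[ 0.65745991 -0.50202263]] bottle approx [[ 0.64395668 -0.46929221]]
```

View pics/stk3.png

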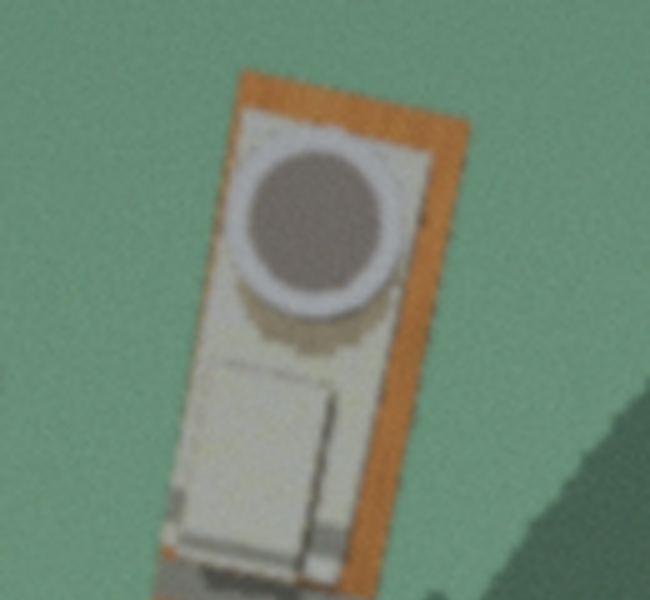

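```bash
python3 - <<'E'
from h import *
s,f=pickle.load(open("w3.pkl","rb"))
def q(pts,z): return plane(np.array(pts)/5.+[200,30],z,s,f)*1000
print("jar",q([(316,222)],.106), "edge l r",q([(226,222),(405,222)],.106))
for n,p,z in(("small",[(205,360),(333,384),(303,562),(180,541)],.110),("med",[(240,108),(432,152),(340,580),(165,550)],.070),("large",[(240,70),(470,120)],.036)):
    w=q(p,z);print(n,w.round(1).tolist(),w.mean(0).round(1))
    if len(w)==4: a=(w[3]-w[0]+w[2]-w[1]);print(" ang",np.degrees(np.arctan2(a[1],a[0])).round(1),"len",np.linalg.norm(a)/2,"wid",np.linalg.norm(w[1]-w[0]+w[2]-w[3])/2)
E
```

```text
jar [[ 441.38191802 -332.33018814]] edge l r [[ 441.48811801 -352.03337755]
 [ 441.27689502 -312.84536504]]
small [[470.4, -356.9], [475.4, -328.6], [514.3, -335.6], [509.8, -363.6]] [ 492.5 -346.2]
 ang -9.9 len 39.737762008827964 wid 28.547308308705627
med [[412.4, -351.6], [421.7, -306.3], [521.9, -328.3], [514.7, -372.5]] [ 467.7 -339.7]
 ang -12.0 len 103.50435017885192 wid 45.48160669837637
large [[397.7, -354.3], [409.0, -295.9]] [ 403.4 -325.1]
```

Emit:
drive_tool --pt "0.61 -0.075 0.8 0 -1" --pt "0.61 -0.075 0.8 0 -1" --pt "0.61 -0.075 0.8 0 -1" --pt "0.61 -0.075 0.8 0 -1" --pt "0.61 -0.075 0.8 0 -1" --pt "0 0 0 0.034 -1" --pt "0 0 0 0.034 -1" --pt "0 0 0 0 -1"

```text
clock: 4.8
ee_pos: [0.4418, -0.3328, 0.1496]
orientation: [0.0, 0.104, 0.995, 0.0]
ft_force: [0.2, 0.1, 0.2]
grip_width: 0.0943
grip_force: 0.0
```

```bash
python3 snap.py w4;python3 snap.py s4 side; python3 - <<'E'
import cv2,numpy as np
a=cv2.imread("pics/w4.png")[:420];b=cv2.resize(cv2.imread("pics/s4.png")[250:360,160:300],None,fx=3,fy=3)
o=np.zeros((420,800,3),np.uint8);o[:,:400]=a[:,80:480];o[:330,400:]=b[:,:400];cv2.imwrite("pics/c4.png",o)
E
```

```text
4.8 [ 0.44175845 -0.33275042  0.14958829] [1.15718432e-04 1.03639356e-01 9.94614934e-01 6.21735807e-05] [-8.50729057e-01  7.74110680e-02  1.85356124e+00  2.65521906e-04
  1.21053501e+00 -2.21396739e+00]
4.85 [ 0.44189966 -0.33307227  0.14980729] [ 2.70544504e-04  1.02722913e-01  9.94709967e-01 -1.04578896e-04] [-8.50907398e-01  7.75836912e-02  1.85294744e+00  2.29443180e-04
  1.21052262e+00 -2.21597568e+00]
```

View pics/c4.png

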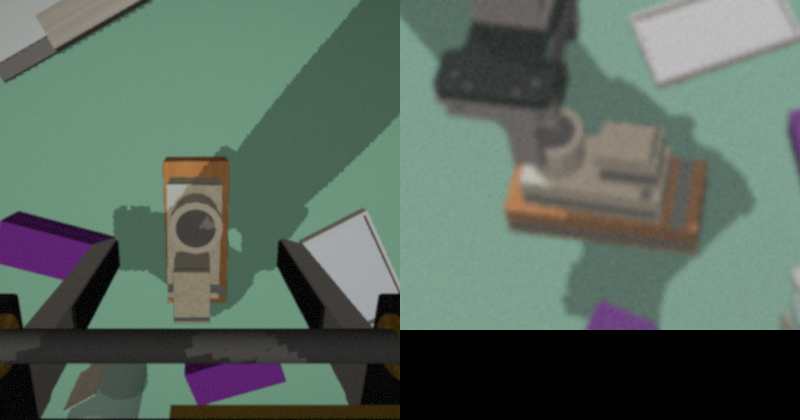

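The fingers straddle the jar at about (276,228) and are squared to the stack, so I go down and grip.

Emit:
drive_tool --pt "0 0 0.6 0 -1" --pt "0 0 0.6 0 -1" --pt "0 0 0.52 0 -1" --pt "0 0 0 0 -1" --pt "0 0 0 0 1" --pt "0 0 0 0 1" --pt "0 0 0 0 1" --pt "0 0 0 0 1"

```text
clock: 5.7
ee_pos: [0.4417, -0.3349, 0.0817]
orientation: [0.001, 0.105, 0.995, -0.001]
ft_force: [0.7, -0.6, -0.2]
grip_width: 0.0658
grip_force: 0.0
```

Emit:
drive_tool --pt "0 0 0 0 1" --pt "0 0 0 0 1" --pt "0 0 -0.2 0 1" --pt "0 0 -0.5 0 1" --pt "0 0 -0.7 0 1" --pt "0 0 -0.7 0 1" --pt "0 0 0 0 1"

```text
clock: 6.4
ee_pos: [0.4431, -0.3366, 0.1696]
orientation: [0.003, 0.105, 0.994, -0.003]
ft_force: [0.6, 0.5, -0.8]
grip_width: 0.0393
grip_force: 30.0
```

The lift may have started before the grip was firm, so I check how the jar hangs.

```bash
python3 snap.py s5 side; python3 snap.py w5; python3 - <<'E'
from h import *
s,f=pickle.load(open("s5.pkl","rb"));w=cv2.imread("pics/w5.png")
tp=proj([s["ee_pos"]],s,f)[0];print(tp)
x,y=tp.astype(int)
o=np.zeros((420,800,3),np.uint8);o[:400,400:]=cv2.resize(f["color"][y-40:y+40,x-40:x+40,::-1],(400,400),interpolation=cv2.INTER_CUBIC);o[:,:400]=w[:,80:480];cv2.imwrite("pics/c5.png",o)
E
```

```text
6.4 [ 0.44308418 -0.33660875  0.16957694] [ 0.00318513  0.10480791  0.99448293 -0.00297558] [-8.53427444e-01  5.71400850e-02  1.83606314e+00 -2.73940910e-05
  1.23967185e+00 -2.21421148e+00]
6.45 [ 0.44210014 -0.33548292  0.166951  ] [ 0.00170573  0.10484044  0.99448634 -0.00157792] [-8.53447948e-01  5.91774264e-02  1.83898533e+00  9.44215631e-06
  1.23878261e+00 -2.21417985e+00]
[208.5573126  277.87272497]
```

View pics/c5.png

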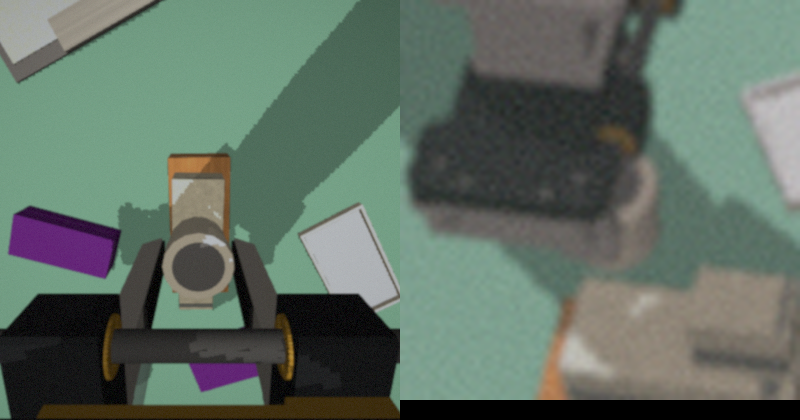

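The jar hangs upright at the centre of the fingers, with its lid top at (278,267), about 16 mm above the finger ends. The grip is a bit low on the pads but firm. I carry it to the round tray.

Emit:
drive_tool --pt "0.127 0.6 0 0 1" --pt "0.127 0.944 0 0 1" --pt "0.127 0.944 0 0 1" --pt "0.127 0.944 0 0 1" --pt "0.127 0.944 0 0 1" --pt "0.127 0.944 0 0 1" --pt "0.127 0.944 0 0 1" --pt "0.127 0.944 0 0 1"

```text
clock: 7.3
ee_pos: [0.4602, -0.0421, 0.1627]
orientation: [-0.002, 0.105, 0.994, 0.0]
ft_force: [0.3, -0.2, 0.0]
grip_width: 0.0393
grip_force: 30.0
```

Emit:
drive_tool --pt "0.127 0.944 0 0 1" --pt "0.127 0.944 0 0 1" --pt "0.127 0.944 0 0 1" --pt "0.127 0.944 0 0 1" --pt "0.127 0.944 0 0 1" --pt "0.127 0.944 0 0 1" --pt "0.127 0.944 0 0 1" --pt "0.127 0.944 0 0 1"

```text
clock: 8.1
ee_pos: [0.4834, 0.2612, 0.1624]
orientation: [-0.002, 0.105, 0.994, -0.001]
ft_force: [-0.2, -0.3, -0.3]
grip_width: 0.0395
grip_force: 30.0
```

Emit:
drive_tool --pt "0.127 0.944 0 0 1" --pt "0.127 0.7 0.5 0 1" --pt "0 0.6 0.8 0 1" --pt "0 0 0.7 0 1" --pt "0 0 0 0 1" --pt "0 0 0 0 1"

```text
clock: 8.7
ee_pos: [0.4925, 0.3492, 0.0833]
orientation: [-0.001, 0.105, 0.994, -0.001]
ft_force: [-0.1, -0.3, -0.3]
grip_width: 0.0393
grip_force: 30.0
```

```bash
python3 snap.py w6; python3 snap.py s6 side; python3 - <<'E'
from h import *
s,f=pickle.load(open("s6.pkl","rb"));w=cv2.imread("pics/w6.png")
x,y=proj([s["ee_pos"]],s,f)[0].astype(int)
o=np.zeros((420,800,3),np.uint8);o[:400,400:]=cv2.resize(f["color"][y-40:y+40,x-40:x+40,::-1],(400,400),interpolation=cv2.INTER_CUBIC);o[:,:400]=w[:,80:480];cv2.imwrite("pics/c6.png",o)
E
```

```text
8.7 [0.49251699 0.34919574 0.08329256] [-1.43046736e-03  1.04951416e-01  9.94475951e-01 -8.58594811e-04] [ 4.29151870e-01  2.77822525e-01  1.75722793e+00 -2.34109134e-05
  1.10987885e+00 -9.31343622e-01]
8.75 [0.49369818 0.34956803 0.08496043] [-2.86612101e-05  1.05087896e-01  9.94462937e-01 -2.68199557e-05] [ 4.28892639e-01  2.76144371e-01  1.75582585e+00 -1.89630665e-05
  1.10969908e+00 -9.31330678e-01]
```

View pics/c6.png

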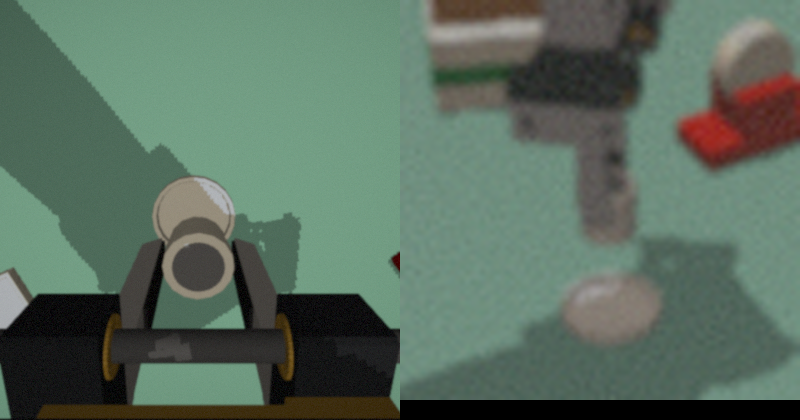

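The tray rim is centred under the jar to within about 2.5 mm, so I lower it.

Emit:
drive_tool --pt "0 -0.05 0.5 0 1" --pt "0 0 0.5 0 1" --pt "0 0 0.3 0 1" --pt "0 0 0.1 0 1" --pt "0 0 0 0 1" --pt "0 0 0 0 1"

```text
clock: 9.4
ee_pos: [0.4941, 0.3482, 0.0299]
orientation: [0.001, 0.105, 0.994, 0.001]
ft_force: [-0.2, -0.3, -0.6]
grip_width: 0.0392
grip_force: 30.0
```

Emit:
drive_tool --pt "0 0 0.05 0 1" --pt "0 0 0 0 1"

```text
clock: 9.6
ee_pos: [0.4935, 0.3481, 0.0272]
orientation: [0.0, 0.105, 0.994, 0.0]
ft_force: [0.8, -0.3, -0.2]
grip_width: 0.0391
grip_force: 30.0
```

Emit:
drive_tool --pt "0 0 0.04 0 1" --pt "0 0 0 0 1"

```text
clock: 9.8
ee_pos: [0.4931, 0.3479, 0.0249]
orientation: [-0.0, 0.105, 0.994, -0.0]
ft_force: [0.5, 0.9, 0.1]
grip_width: 0.0395
grip_force: 30.0
```

Emit:
drive_tool --pt "0 0 0.04 0 1" --pt "0 0 0 0 1"

```text
clock: 10.0
ee_pos: [0.493, 0.3478, 0.0232]
orientation: [-0.0, 0.105, 0.994, -0.0]
ft_force: [0.4, -0.2, -0.7]
grip_width: 0.0395
grip_force: 30.0
```

Emit:
drive_tool --pt "0 0 0.03 0 1" --pt "0 0 0 0 1"

```text
clock: 10.2
ee_pos: [0.4934, 0.3479, 0.0228]
orientation: [0.0, 0.105, 0.994, -0.0]
ft_force: [-1.0, -0.1, 2.7]
grip_width: 0.0393
grip_force: 30.0
```

Contact registers at 2.7 N, so I release, lift and go back for the small carton.

Emit:
drive_tool --pt "0 0 0 0 -1" --pt "0 0 0 0 -1" --pt "0 0 0 0 -1" --pt "0 0 -0.2 0 -1" --pt "0 0 -0.7 0 -1" --pt "0 0 -1 0 -1" --pt "0 0 -1 0 -1" --pt "0 0 -0.8 0 -1"

```text
clock: 11.0
ee_pos: [0.4938, 0.3482, 0.1735]
orientation: [0.001, 0.105, 0.994, 0.001]
ft_force: [-0.1, 0.4, 0.3]
grip_width: 0.0936
grip_force: 0.0
```

```bash
python3 snap.py w7
```

```text
11.0 [0.49375703 0.34819069 0.17350418] [1.21991402e-03 1.04848711e-01 9.94487161e-01 7.38507416e-04] [ 4.26716709e-01  1.67742001e-01  1.70789808e+00  3.77208069e-05
  1.26310072e+00 -9.34007232e-01]
```

Emit:
drive_tool --pt "-0.2 -0.943 0 0 -1" --pt "-0.2 -0.943 0 0 -1" --pt "-0.2 -0.943 0 0 -1" --pt "-0.2 -0.943 0 0 -1" --pt "-0.2 -0.943 0 0 -1" --pt "-0.2 -0.943 0 0 -1" --pt "-0.2 -0.943 0 0 -1" --pt "-0.2 -0.943 0 0 -1"

```text
clock: 11.85
ee_pos: [0.4927, 0.038, 0.1707]
orientation: [0.0, 0.105, 0.994, 0.0]
ft_force: [0.1, 0.6, 1.0]
grip_width: 0.0941
grip_force: 0.0
```

Emit:
drive_tool --pt "-0.2 -0.943 0 0 -1" --pt "-0.2 -0.943 0 0 -1" --pt "-0.2 -0.943 0 0 -1" --pt "-0.2 -0.943 0 0 -1" --pt "-0.2 -0.943 0 0 -1" --pt "-0.2 -0.943 0 0 -1" --pt "-0.2 -0.943 0 0 -1" --pt "-0.2 -0.943 0 0 -1"

```text
clock: 12.65
ee_pos: [0.4923, -0.2707, 0.1707]
orientation: [0.0, 0.105, 0.994, -0.0]
ft_force: [0.7, 0.1, -0.0]
grip_width: 0.094
grip_force: 0.0
```

Emit:
drive_tool --pt "-0.2 -0.943 0 0 -1" --pt "-0.2 -0.943 0 0 -1" --pt "0 0 0 -0.011 -1" --pt "0 0 0 0 -1" --pt "0 0 0 0 -1"

```text
clock: 13.15
ee_pos: [0.4923, -0.3458, 0.1703]
orientation: [-0.0, 0.088, 0.996, 0.0]
ft_force: [-1.6, 0.2, -0.5]
grip_width: 0.0941
grip_force: 0.0
```

```bash
python3 snap.py w8; python3 - <<'E'
from h import *
a=cv2.imread("pics/w7.png")[:,80:480];b=cv2.imread("pics/w8.png")[:,80:480]
cv2.imwrite("pics/c8.png",np.hstack([a,b]))
E
```

```text
13.15 [ 0.49234532 -0.34578477  0.17025427] [-4.12906888e-05  8.78818357e-02  9.96130900e-01  1.06306381e-04] [-8.00598247e-01  1.67141604e-01  1.71480309e+00  1.12267863e-04
  1.25984946e+00 -2.19543823e+00]
```

View pics/c8.png

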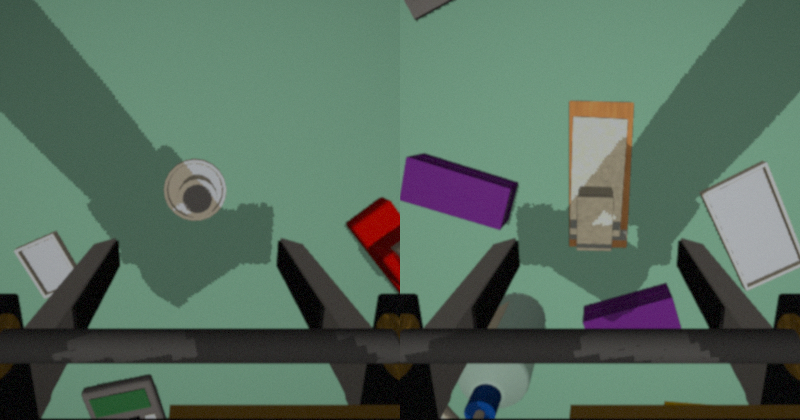

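The jar is sitting in the round tray (left, near (195,192)). The small carton is centred between the fingers at (596,221) on the right.

Emit:
drive_tool --pt "0 0 0.7 0 -1" --pt "0 0 0.7 0 -1" --pt "0 0 0.5 0 -1" --pt "0 0 0.31 0 -1" --pt "0 0 0 0 -1" --pt "0 0 0 0 1" --pt "0 0 0 0 1" --pt "0 0 0 0 1"

```text
clock: 14.0
ee_pos: [0.4931, -0.3468, 0.0833]
orientation: [0.001, 0.088, 0.996, -0.001]
ft_force: [0.6, 0.2, -0.3]
grip_width: 0.0736
grip_force: 0.0
```

Emit:
drive_tool --pt "0 0 0 0 1" --pt "0 0 0 0 1" --pt "0 0 0 0 1" --pt "0 0 0 0 1" --pt "0 0 0 0 1" --pt "0 0 0 0 1" --pt "0 0 0 0 1" --pt "0 0 0 0 1"

```text
clock: 14.8
ee_pos: [0.4924, -0.3462, 0.0818]
orientation: [-0.0, 0.088, 0.996, -0.0]
ft_force: [0.3, -0.6, -0.5]
grip_width: 0.0277
grip_force: 30.0
```

Emit:
drive_tool --pt "0 0 -0.3 0 1" --pt "0 0 -0.8 0 1" --pt "0 0 -0.9 0 1" --pt "0.07 0.5 0 0 1" --pt "0.07 0.98 0 0 1" --pt "0.07 0.98 0 0 1" --pt "0.07 0.98 0 0 1" --pt "0.07 0.98 0 0 1"

```text
clock: 15.6
ee_pos: [0.509, -0.1675, 0.1617]
orientation: [-0.0, 0.088, 0.996, 0.0]
ft_force: [0.7, 0.4, -0.8]
grip_width: 0.0277
grip_force: 30.0
```

Emit:
drive_tool --pt "0.07 0.98 0 0 1" --pt "0.07 0.98 0 0 1" --pt "0.07 0.98 0 0 1" --pt "0.07 0.98 0 0 1" --pt "0.07 0.98 0 0 1" --pt "0.07 0.98 0 0 1" --pt "0.07 0.98 0 0 1" --pt "0.07 0.98 0 0 1"

```text
clock: 16.4
ee_pos: [0.5414, 0.1451, 0.1618]
orientation: [-0.0, 0.087, 0.996, 0.0]
ft_force: [0.5, -0.6, -0.2]
grip_width: 0.0276
grip_force: 30.0
```

Emit:
drive_tool --pt "0 0.5 0 0 1" --pt "0 0 0.4 -0.041 1" --pt "0 0 0.6 -0.041 1" --pt "0 0 0.6 -0.041 1" --pt "0 0 0 0 1" --pt "0 0 0 0 1"

```text
clock: 17.0
ee_pos: [0.5452, 0.163, 0.0979]
orientation: [-0.0, -0.104, 0.995, 0.0]
ft_force: [-0.8, -0.2, -0.2]
grip_width: 0.0277
grip_force: 30.0
```

```bash
python3 snap.py w9;python3 snap.py s9 side; python3 - <<'E'
from h import *
s,f=pickle.load(open("s9.pkl","rb"));w=cv2.imread("pics/w9.png")
x,y=proj([s["ee_pos"]],s,f)[0].astype(int)
o=np.zeros((420,800,3),np.uint8);o[:400,400:]=cv2.resize(f["color"][y-40:y+40,x-40:x+40,::-1],(400,400),interpolation=cv2.INTER_CUBIC);o[:,:400]=w[:,80:480];cv2.imwrite("pics/c9.png",o)
E
```

```text
17.0 [0.54517138 0.16299252 0.097927  ] [-4.77680688e-04 -1.04046668e-01  9.94572301e-01  4.04213761e-05] [ 9.12811169e-02  1.81021107e-01  1.84280010e+00  7.61054975e-05
  1.11872778e+00 -1.68801915e+00]
17.05 [0.54609488 0.16298186 0.09895041] [ 6.30066621e-04 -1.04185557e-01  9.94557677e-01  2.56915369e-05] [ 9.11116165e-02  1.80210533e-01  1.84161755e+00  7.57038204e-05
  1.11850523e+00 -1.68846773e+00]
```

View pics/c9.png

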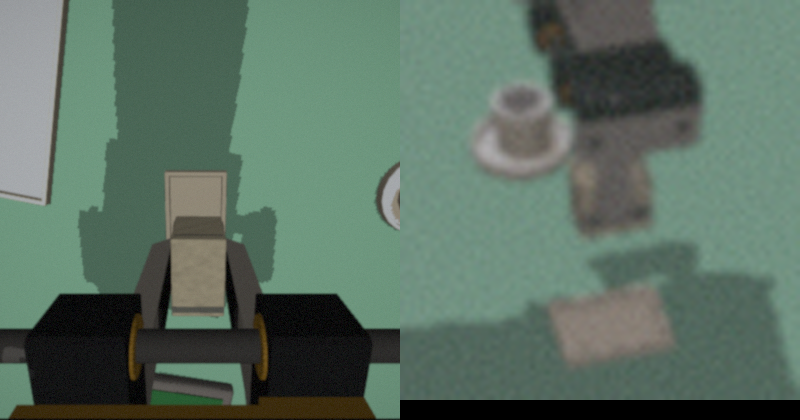

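The small carton is squared up above its tray, whose rim spans columns 165–227, so I lower it.

Emit:
drive_tool --pt "0 0 0.6 0 1" --pt "0 0 0.6 0 1" --pt "0 0 0.5 0 1" --pt "0 0 0.25 0 1" --pt "0 0 0.05 0 1" --pt "0 0 0 0 1" --pt "0 0 0 0 1"

```text
clock: 17.8
ee_pos: [0.5469, 0.1629, 0.0193]
orientation: [0.001, -0.105, 0.994, -0.0]
ft_force: [-0.0, 0.2, 0.4]
grip_width: 0.0279
grip_force: 30.0
```

Emit:
drive_tool --pt "0 0 0.03 0 1" --pt "0 0 0 0 1"

```text
clock: 18.0
ee_pos: [0.5461, 0.1628, 0.0172]
orientation: [0.0, -0.105, 0.994, -0.0]
ft_force: [0.3, -0.1, -0.7]
grip_width: 0.0276
grip_force: 30.0
```

Emit:
drive_tool --pt "0 0 0.03 0 1" --pt "0 0 0 0 1"

```text
clock: 18.2
ee_pos: [0.5456, 0.1627, 0.0154]
orientation: [-0.0, -0.105, 0.994, -0.0]
ft_force: [-0.3, 1.0, -0.4]
grip_width: 0.0278
grip_force: 30.0
```

Emit:
drive_tool --pt "0 0 0.02 0 1" --pt "0 0 0 0 1"

```text
clock: 18.4
ee_pos: [0.5459, 0.1628, 0.0148]
orientation: [0.0, -0.105, 0.994, -0.0]
ft_force: [-1.0, -0.3, 0.7]
grip_width: 0.0278
grip_force: 30.0
```

Emit:
drive_tool --pt "0 0 0.015 0 1" --pt "0 0 0 0 1"

```text
clock: 18.6
ee_pos: [0.5459, 0.1627, 0.0148]
orientation: [-0.0, -0.105, 0.994, -0.0]
ft_force: [-2.6, -0.6, 6.2]
grip_width: 0.0278
grip_force: 30.0
```

Emit:
drive_tool --pt "0 0 -0.015 0 -1" --pt "0 0 0 0 -1" --pt "0 0 0 0 -1" --pt "0 0 -0.2 0 -1" --pt "0 0 -0.7 0 -1" --pt "0 0 -1 0 -1" --pt "0 0 -1 0 -1" --pt "0 0 -0.8 0 -1"

```text
clock: 19.4
ee_pos: [0.5463, 0.1628, 0.1657]
orientation: [0.001, -0.105, 0.994, -0.0]
ft_force: [0.3, 0.1, -0.2]
grip_width: 0.0886
grip_force: 0.0
```

```bash
python3 snap.py w10
```

```text
19.4 [0.5462792  0.16282562 0.16574536] [ 1.30899705e-03 -1.05284632e-01  9.94441266e-01 -2.80300427e-05] [ 9.08461911e-02  9.71963344e-02  1.80088337e+00 -1.87550402e-05
  1.24089441e+00 -1.69090450e+00]
```

Emit:
drive_tool --pt "0 0 0 0.0445 -1" --pt "0 0 0 0.0445 -1" --pt "0 0 0 0.0445 -1" --pt "-0.054 -0.977 0 0 -1" --pt "-0.054 -0.977 0 0 -1" --pt "-0.054 -0.977 0 0 -1" --pt "-0.054 -0.977 0 0 -1" --pt "-0.054 -0.977 0 0 -1"

```text
clock: 20.25
ee_pos: [0.5154, -0.0321, 0.163]
orientation: [0.0, 0.104, 0.995, -0.0]
ft_force: [0.4, -0.2, 0.5]
grip_width: 0.0938
grip_force: 0.0
```

Emit:
drive_tool --pt "-0.054 -0.977 0 0 -1" --pt "-0.054 -0.977 0 0 -1" --pt "-0.054 -0.977 0 0 -1" --pt "-0.054 -0.977 0 0 -1" --pt "-0.054 -0.977 0 0 -1" --pt "-0.054 -0.977 0 0 -1" --pt "-0.054 -0.977 0 0 -1" --pt "-0.054 -0.977 0 0 -1"

```text
clock: 21.05
ee_pos: [0.4675, -0.3417, 0.163]
orientation: [0.0, 0.104, 0.995, -0.0]
ft_force: [0.6, 0.1, -1.0]
grip_width: 0.094
grip_force: 0.0
```

Emit:
drive_tool --pt "0 0 0 0 -1" --pt "0 0 0 0 -1"

```text
clock: 21.25
ee_pos: [0.4677, -0.3403, 0.1626]
orientation: [-0.0, 0.105, 0.994, 0.0]
ft_force: [0.2, 0.5, -0.2]
grip_width: 0.094
grip_force: 0.0
```

```bash
python3 snap.py w11; python3 - <<'E'
from h import *
a=cv2.imread("pics/w10.png")[:,80:480];b=cv2.imread("pics/w11.png")[:,80:480]
cv2.imwrite("pics/c11.png",np.hstack([a,b]))
s,f=pickle.load(open("w11.pkl","rb"))
hsv=cv2.cvtColor(f["color"],cv2.COLOR_RGB2HSV);c=f["color"].astype(float)
m=((c[:,:,0]/(c[:,:,1]+1)>.85)).astype(np.uint8);m[:,:200]=0;m[:,360:]=0;m[300:]=0
cs,_=cv2.findContours(m,cv2.RETR_EXTERNAL,cv2.CHAIN_APPROX_NONE);k=max(cs,key=cv2.contourArea)
rc=cv2.minAreaRect((plane(k[:,0],.036,s,f)*1000).astype(np.float32));print(rc)
E
```

```text
21.25 [ 0.46771492 -0.34031038  0.16259336] [-7.31963482e-05  1.04809853e-01  9.94492232e-01  3.00556511e-04] [-8.25106698e-01  1.22045995e-01  1.77992241e+00  3.75690949e-04
  1.24013073e+00 -2.18601968e+00]
((472.6192932128906, -339.3714294433594), (60.84685516357422, 145.60842895507812), 78.55486297607422)
```

View pics/c11.png

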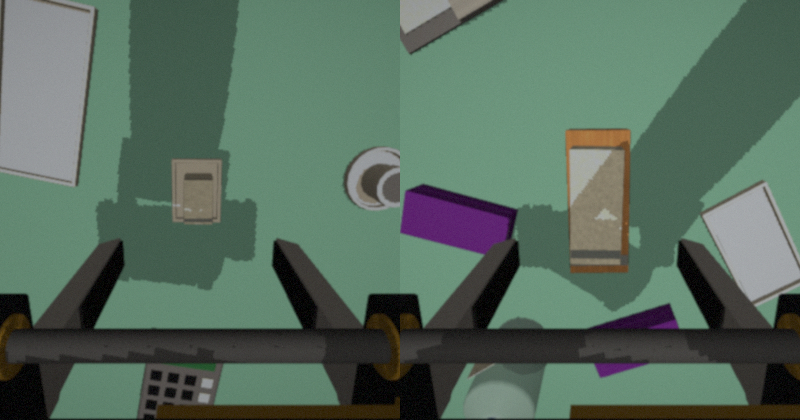

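The small carton sits square in its tray (left, (196,191)). The medium carton is centred and squared between the fingers (right, (598,207)).

Emit:
drive_tool --pt "0 0 0.8 0 -1" --pt "0 0 0.8 0 -1" --pt "0 0 0.7 0 -1" --pt "0 0 0.4 0 -1" --pt "0 0 0.19 0 -1" --pt "0 0 0 0 -1" --pt "0 0 0 0 1" --pt "0 0 0 0 1"

```text
clock: 22.1
ee_pos: [0.4689, -0.3409, 0.0487]
orientation: [0.001, 0.104, 0.995, -0.001]
ft_force: [0.0, 0.2, -0.5]
grip_width: 0.0812
grip_force: 0.0
```

Emit:
drive_tool --pt "0 0 0 0 1" --pt "0 0 0 0 1" --pt "0 0 0 0 1" --pt "0 0 0 0 1" --pt "0 0 0 0 1" --pt "0 0 0 0 1" --pt "0 0 0 0 1"

```text
clock: 22.8
ee_pos: [0.468, -0.3403, 0.0472]
orientation: [0.0, 0.104, 0.995, -0.0]
ft_force: [-0.9, -1.0, 0.8]
grip_width: 0.0457
grip_force: 30.0
```

Emit:
drive_tool --pt "0 0 -0.25 0 1" --pt "0 0 -0.6 0 1" --pt "0 0 -0.9 0 1" --pt "-0.31 0.893 0 0 1" --pt "-0.31 0.893 0 0 1" --pt "-0.31 0.893 0 0 1" --pt "-0.31 0.893 0 0 1" --pt "-0.31 0.893 0 0 1"

```text
clock: 23.6
ee_pos: [0.5662, -0.1767, 0.1176]
orientation: [0.0, 0.104, 0.995, 0.0]
ft_force: [0.7, -0.2, -0.1]
grip_width: 0.0457
grip_force: 30.0
```

Emit:
drive_tool --pt "0 0 0 -0.042 1" --pt "0 0 0 -0.042 1" --pt "0 0 0 -0.042 1" --pt "0 0 0 -0.042 1" --pt "0 0 0 0 1" --pt "0 0 0 0 1"

```text
clock: 24.2
ee_pos: [0.5656, -0.1781, 0.1173]
orientation: [0.0, -0.158, 0.988, 0.0]
ft_force: [0.1, -0.5, -0.8]
grip_width: 0.0457
grip_force: 30.0
```

```bash
python3 snap.py w12;python3 snap.py s12 side; python3 - <<'E'
from h import *
s,f=pickle.load(open("s12.pkl","rb"));w=cv2.imread("pics/w12.png")
x,y=proj([s["ee_pos"]],s,f)[0].astype(int)
o=np.zeros((420,800,3),np.uint8);o[:400,400:]=cv2.resize(f["color"][y-50:y+50,x-50:x+50,::-1],(400,400),interpolation=cv2.INTER_CUBIC);o[:,:400]=w[:,80:480];cv2.imwrite("pics/c12.png",o)
E
```

```text
24.2 [ 0.56558642 -0.17812125  0.11729736] [ 3.72956490e-05 -1.57595462e-01  9.87503755e-01  5.60023292e-05] [-4.96214750e-01  2.07813259e-01  1.77195973e+00  1.46335884e-04
  1.16182867e+00 -2.38357969e+00]
24.25 [ 0.56557379 -0.17817868  0.11724199] [ 1.90557212e-05 -1.57795156e-01  9.87471867e-01  2.62512377e-05] [-4.96278432e-01  2.07898085e-01  1.77197180e+00  7.06856206e-05
  1.16172451e+00 -2.38401775e+00]
```

View pics/c12.png

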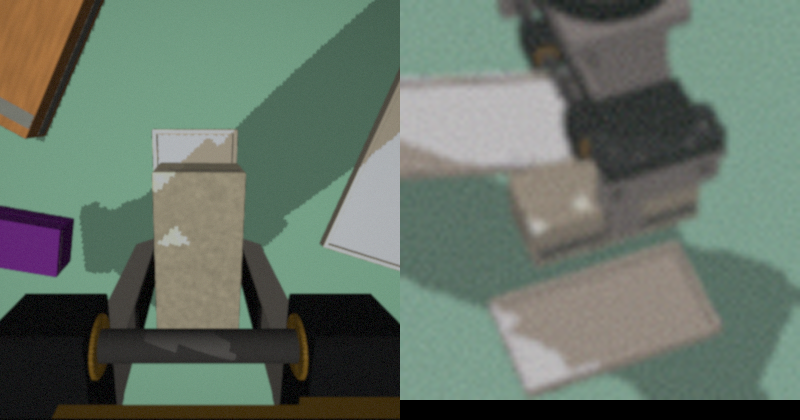

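The carton is level and squared. The tray's centre is about 3 mm to the left, so I correct that and lower.

Emit:
drive_tool --pt "0 -0.07 0.7 0 1" --pt "0 0 0.7 0 1" --pt "0 0 0.6 0 1" --pt "0 0 0.35 0 1" --pt "0 0 0.15 0 1" --pt "0 0 0 0 1" --pt "0 0 0 0 1"

```text
clock: 25.0
ee_pos: [0.5674, -0.1813, 0.0183]
orientation: [0.001, -0.159, 0.987, -0.001]
ft_force: [0.2, -1.2, -1.1]
grip_width: 0.0457
grip_force: 30.0
```

Emit:
drive_tool --pt "0 0 0.03 0 1" --pt "0 0 0.02 0 1" --pt "0 0 0 0 1"

```text
clock: 25.3
ee_pos: [0.5668, -0.181, 0.0155]
orientation: [0.0, -0.159, 0.987, -0.0]
ft_force: [-0.2, 0.2, -1.3]
grip_width: 0.0461
grip_force: 30.0
```

Emit:
drive_tool --pt "0 0 0.025 0 1" --pt "0 0 0 0 1"

```text
clock: 25.5
ee_pos: [0.5666, -0.1809, 0.0142]
orientation: [0.0, -0.159, 0.987, -0.0]
ft_force: [0.7, 0.4, -0.5]
grip_width: 0.046
grip_force: 30.0
```

Emit:
drive_tool --pt "0 0 0.015 0 1" --pt "0 0 0 0 1"

```text
clock: 25.7
ee_pos: [0.5666, -0.1809, 0.0142]
orientation: [-0.0, -0.159, 0.987, 0.0]
ft_force: [-2.8, 1.3, 5.6]
grip_width: 0.046
grip_force: 30.0
```

Emit:
drive_tool --pt "0 0 -0.015 0 -1" --pt "0 0 0 0 -1" --pt "0 0 0 0 -1" --pt "0 0 -0.2 0 -1" --pt "0 0 -0.7 0 -1" --pt "0 0 -1 0 -1" --pt "0 0 -1 0 -1" --pt "0 0 -0.8 0 -1"

```text
clock: 26.5
ee_pos: [0.5671, -0.1812, 0.1652]
orientation: [0.001, -0.159, 0.987, -0.001]
ft_force: [-0.9, -0.7, -0.5]
grip_width: 0.094
grip_force: 0.0
```

```bash
python3 snap.py w13
```

```text
26.5 [ 0.56709345 -0.18115239  0.16522362] [ 1.09318374e-03 -1.58992175e-01  9.87278880e-01 -8.41015500e-04] [-4.99486304e-01  1.56073371e-01  1.73698775e+00  9.89795917e-06
  1.24577303e+00 -2.38962560e+00]
```

Emit:
drive_tool --pt "0 0 0 0.0413 -1" --pt "0 0 0 0.0413 -1" --pt "0 0 0 0.0413 -1" --pt "0 0 0 0.0413 -1"

```text
clock: 26.95
ee_pos: [0.5665, -0.1808, 0.1623]
orientation: [0.0, 0.102, 0.995, -0.0]
ft_force: [0.4, 0.3, 0.0]
grip_width: 0.0938
grip_force: 0.0
```

Emit:
drive_tool --pt "0.3 -0.87 0 0 -1" --pt "0.3 -0.87 0 0 -1" --pt "0.3 -0.87 0 0 -1" --pt "0.3 -0.87 0 0 -1" --pt "0.3 -0.87 0 0 -1" --pt "0 0 0 0 -1" --pt "0 0 0 0 -1"

```text
clock: 27.65
ee_pos: [0.4729, -0.3398, 0.1622]
orientation: [0.0, 0.1, 0.995, 0.0]
ft_force: [-0.2, -0.4, 0.3]
grip_width: 0.0938
grip_force: 0.0
```

```bash
python3 snap.py w14; python3 - <<'E'
from h import *
a=cv2.imread("pics/w13.png")[:,80:480];b=cv2.imread("pics/w14.png")[:,80:480]
cv2.imwrite("pics/c14.png",np.hstack([a,b]))
s,f=pickle.load(open("w14.pkl","rb"));c=f["color"].astype(float)
m=((c[:,:,0]/(c[:,:,1]+1)>.85)).astype(np.uint8);m[:,200:360]*=1;m[:,:200]=0;m[:,360:]=0;m[300:]=0
cs,_=cv2.findContours(m,cv2.RETR_EXTERNAL,cv2.CHAIN_APPROX_NONE);k=max(cs,key=cv2.contourArea)
print(cv2.minAreaRect((plane(k[:,0],.036,s,f)*1000).astype(np.float32)))
E
```

```text
27.65 [ 0.47293173 -0.33977129  0.16219542] [1.33341639e-04 1.00465105e-01 9.94940563e-01 1.43380058e-04] [-8.17770844e-01  1.31169176e-01  1.77063328e+00  4.13868685e-04
  1.23977769e+00 -2.18743191e+00]
((472.5567932128906, -339.3258972167969), (60.942020416259766, 144.52064514160156), 78.58284759521484)
```

View pics/c14.png

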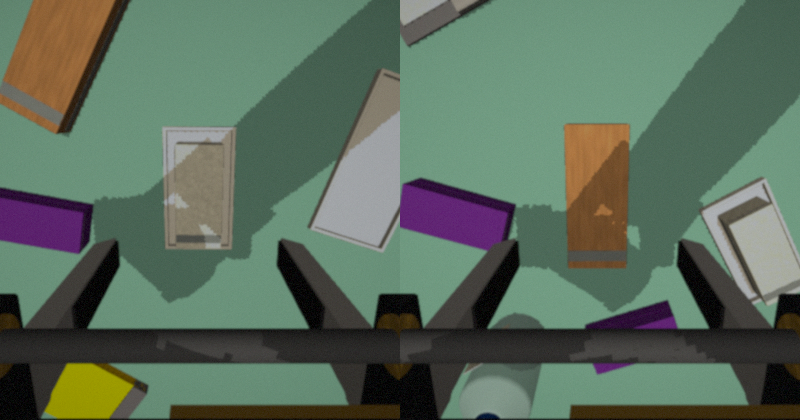

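The medium carton lies square in its tray (left, (198,195)). The large carton is centred at (472.6,-339.3), so I grip it next.

Emit:
drive_tool --pt "0 0 0.8 0 -1" --pt "0 0 0.9 0 -1" --pt "0 0 0.8 0 -1" --pt "0 0 0.7 0 -1" --pt "0 0 0.4 0 -1" --pt "0 0 0.15 0 -1" --pt "0 0 0 0 -1" --pt "0 0 0 0 -1"

```text
clock: 28.5
ee_pos: [0.4742, -0.3402, 0.0135]
orientation: [0.001, 0.099, 0.995, -0.001]
ft_force: [0.4, 0.1, 0.7]
grip_width: 0.094
grip_force: 0.0
```

Emit:
drive_tool --pt "0 0 0 0 1" --pt "0 0 0 0 1" --pt "0 0 0 0 1" --pt "0 0 0 0 1" --pt "0 0 0 0 1" --pt "0 0 0 0 1" --pt "0 0 0 0 1" --pt "0 0 0 0 1"

```text
clock: 29.3
ee_pos: [0.4732, -0.3398, 0.0123]
orientation: [0.0, 0.1, 0.995, -0.0]
ft_force: [-1.2, -0.3, 1.9]
grip_width: 0.0602
grip_force: 30.0
```

Emit:
drive_tool --pt "0 0 -0.25 0 1" --pt "0 0 -0.7 0 1" --pt "0 0 -0.9 0 1" --pt "0 0 -0.5 0 1" --pt "0.157 0.909 0 0 1" --pt "0.157 0.909 0 0 1" --pt "0.157 0.909 0 0 1" --pt "0.157 0.909 0 0 1"

```text
clock: 30.1
ee_pos: [0.4768, -0.1901, 0.1059]
orientation: [-0.0, 0.1, 0.995, 0.0]
ft_force: [0.8, -0.2, -1.7]
grip_width: 0.0597
grip_force: 30.0
```

Emit:
drive_tool --pt "0.157 0.909 0 0 1" --pt "0.157 0.909 0 0 1" --pt "0.157 0.909 0 0 1" --pt "0.157 0.909 0 0 1" --pt "0.157 0.909 0 -0.0325 1" --pt "0 0 0 -0.0325 1" --pt "0 0 0 0 1" --pt "0 0 0 0 1"

```text
clock: 30.9
ee_pos: [0.4825, -0.0076, 0.106]
orientation: [-0.0, -0.001, 1.0, 0.0]
ft_force: [0.5, -0.3, -2.3]
grip_width: 0.0601
grip_force: 30.0
```

```bash
python3 snap.py w15;python3 snap.py s15 side; python3 - <<'E'
from h import *
s,f=pickle.load(open("s15.pkl","rb"));w=cv2.imread("pics/w15.png")
x,y=proj([s["ee_pos"]],s,f)[0].astype(int)
o=np.zeros((420,800,3),np.uint8);o[:400,400:]=cv2.resize(f["color"][y-50:y+50,x-50:x+50,::-1],(400,400),interpolation=cv2.INTER_CUBIC);o[:,:400]=w[:,80:480];cv2.imwrite("pics/c15.png",o)
E
```

```text
30.9 [ 0.48245997 -0.00758307  0.10603347] [-1.67995037e-04 -1.08559179e-03  9.99999393e-01  8.48270721e-05] [-2.51294230e-01 -3.35918972e-02  2.05434008e+00  8.92487054e-05
  1.12121218e+00 -1.82430054e+00]
30.95 [ 0.48254924 -0.00792238  0.10605477] [-1.14003483e-04 -9.45886136e-04  9.99999544e-01  5.82087172e-05] [-2.51932441e-01 -3.34639883e-02  2.05417180e+00  6.18141423e-05
  1.12113473e+00 -1.82464742e+00]
```

View pics/c15.png

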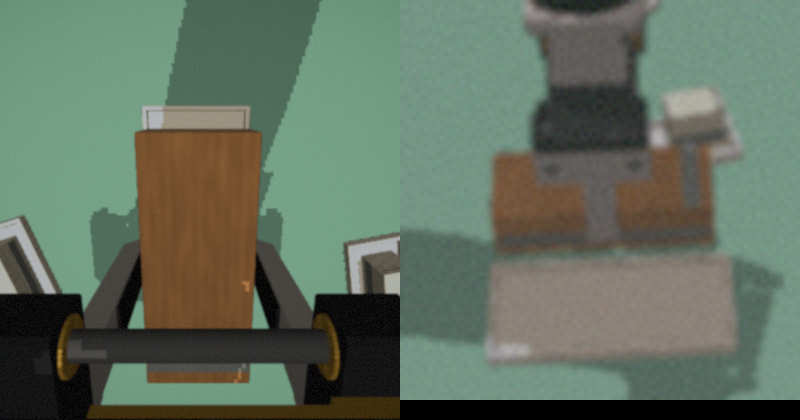

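The large carton is level and squared over its tray, with about 2 mm of side offset. I correct that and lower.

Emit:
drive_tool --pt "0 -0.04 0.6 0 1" --pt "0 0 0.6 0 1" --pt "0 0 0.5 0 1" --pt "0 0 0.35 0 1" --pt "0 0 0.12 0 1" --pt "0 0 0 0 1" --pt "0 0 0 0 1"

```text
clock: 31.7
ee_pos: [0.4834, -0.0096, 0.02]
orientation: [0.001, -0.002, 1.0, -0.0]
ft_force: [0.4, 0.7, -2.5]
grip_width: 0.06
grip_force: 30.0
```

Emit:
drive_tool --pt "0 0 0.03 0 1" --pt "0 0 0.02 0 1" --pt "0 0 0 0 1"

```text
clock: 32.0
ee_pos: [0.4829, -0.0092, 0.0176]
orientation: [0.0, -0.002, 1.0, -0.0]
ft_force: [1.1, -0.2, -2.9]
grip_width: 0.0595
grip_force: 30.0
```

Emit:
drive_tool --pt "0 0 0.025 0 1" --pt "0 0 0 0 1"

```text
clock: 32.2
ee_pos: [0.4827, -0.0091, 0.0162]
orientation: [-0.0, -0.002, 1.0, 0.0]
ft_force: [-0.0, 0.5, -2.3]
grip_width: 0.0595
grip_force: 30.0
```

Emit:
drive_tool --pt "0 0 0.02 0 1" --pt "0 0 0 0 1"

```text
clock: 32.4
ee_pos: [0.4826, -0.0091, 0.0153]
orientation: [-0.0, -0.002, 1.0, 0.0]
ft_force: [0.7, -0.3, -3.5]
grip_width: 0.0599
grip_force: 30.0
```

Emit:
drive_tool --pt "0 0 0.012 0 1" --pt "0 0 0 0 1"

```text
clock: 32.6
ee_pos: [0.4828, -0.0091, 0.0153]
orientation: [-0.0, -0.002, 1.0, -0.0]
ft_force: [-2.3, 0.6, 3.0]
grip_width: 0.0596
grip_force: 30.0
```

Contact registers, so I release, lift and check everything.

Emit:
drive_tool --pt "0 0 -0.01 0 -1" --pt "0 0 0 0 -1" --pt "0 0 0 0 -1" --pt "0 0 -0.2 0 -1" --pt "0 0 -0.7 0 -1" --pt "0 0 -1 0 -1" --pt "0 0 -1 0 -1" --pt "0 0 -1 0 -1"

```text
clock: 33.4
ee_pos: [0.4825, -0.0091, 0.1735]
orientation: [0.0, -0.002, 1.0, -0.0]
ft_force: [0.9, -0.3, 0.1]
grip_width: 0.0944
grip_force: 0.0
```

Emit:
drive_tool --pt "0.5 0 -1 0 -1" --pt "0.5 0 -1 0 -1" --pt "0 0 -0.5 0 -1" --pt "0 0 0 0 -1" --pt "0 0 0 0 -1"

```text
clock: 33.9
ee_pos: [0.4426, -0.0093, 0.2711]
orientation: [0.0, -0.002, 1.0, -0.0]
ft_force: [-0.7, -0.3, -1.0]
grip_width: 0.0941
grip_force: 0.0
```

```bash
python3 snap.py w16; python3 snap.py s16 side; python3 - <<'E'
from h import *
a=cv2.imread("pics/w16.png")[:300];b=cv2.imread("pics/s16.png")[100:400]
cv2.imwrite("pics/c16.png",np.vstack([a,b]))
E
```

```text
33.9 [ 0.44259636 -0.00928801  0.27107221] [ 1.12983169e-04 -2.21840607e-03  9.99997533e-01 -6.44881303e-06] [-2.78192484e-01 -3.18949524e-01  1.98682519e+00  5.03807286e-05
  1.47349628e+00 -1.85343052e+00]
33.95 [ 0.44213126 -0.00917238  0.26993014] [-1.07277896e-03 -2.22062603e-03  9.99996906e-01  3.24103545e-04] [-2.78217336e-01 -3.17717237e-01  1.98792448e+00  2.91819971e-05
  1.47362656e+00 -1.85345778e+00]
```

View pics/c16.png

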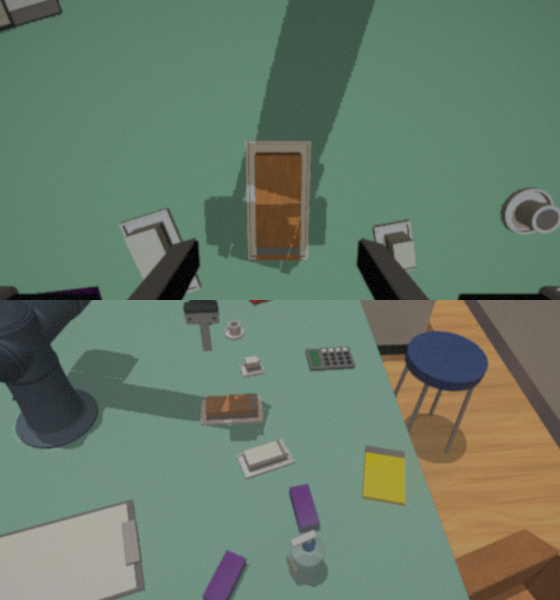

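All four packs sit squared in their trays: large (278,200), medium (150,255), small (397,245) and jar (535,213). The bystanders are where they were.

```bash
python3 -c "
from rig import r
print(r.finish_job())"
```

```text
the job is handed in; nothing more can be done
None
```

I handed the job in at about 34 s of the 112 s allowed: all four packs are upright in their own trays, in the order asked, the cartons look square in theirs, and the pump bottle, calculator and purple look-alikes were left alone.

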